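# Hang a bearing race on the carousel rack

### The arm

A 6-joint arm with a two-finger parallel gripper is mounted at the origin on a cart in front of the work surface, level with it; the furniture and walls round the work are solid. World frame = base frame: x ahead of the robot, y to its left, z up, the work surface at z = 0. Lengths are in mm, angles in degrees, forces in N, time in s.
With the tool pointing down it reaches from about 300 to 850 mm from the base axis. Payload 4.2 kg.
Tool frame: the origin (TCP) lies between the finger pads; the fingertips stand 22 mm ahead of it and the grasp point (between the pads) lies 3 mm ahead of it (env.finger_overhang is the distance from the TCP to the fingertips, in mm); z points along the fingers, y is the line along which they close (so a half turn about z gives the same grasp; the last joint's range is limited). The gripper opens to 91 mm and grips with 3 to 60 N. Pads are 32 mm wide; open, the fingers measure 118 mm over their backs; the gripper's body (76 mm by 178 mm) begins 60 mm behind the grasp point.
Start: joints at [66.062, 18.312, 89.639, -0, 72.044, -1.146], TCP at [222.753, 530.115, 235.976] pointing down, gripper open.
Joint ranges: [-177.97, 177.97], [-48.28, 115.42], [12.27, 149.76], [-77.06, 257.06], [2.81, 150.46], [-146.56, 146.56]. Speed limits (degrees/s): [147.25, 147.25, 180, 180, 180, 180].

### API

Orientations are given as [roll, pitch, yaw] about the fixed x, y, z axes, in that order (R = Rz(yaw) Ry(pitch) Rx(roll)).
In Python, from workcell import state, cams, ticket, look_for, outline_of, env gives the robot as it stands.
- The arm moves only by the tool servo_tool, never from a script. Its argument "steps" is a list of rows, each a list of 3 entries, a list of its own where there are three numbers: the closure in counts, from 0 (fully open) to 255 (shut), then the shift along the tool's x, y, z in mm, then the turn, a rotation vector about the tool's x, y, z in rad. A call has exactly 10 rows; each row shifts and turns the commanded pose from where the row before left it, along the tool's axes as they then stand; what a row does not reach is not made up. A row lasts 1/10 s, in which the tool goes at most 50 mm and 8.59 degrees, less where a joint would pass 70% of its speed; a pose out of reach is approached as far as the arm can. A call with a gripper value outside its range is refused whole. The fingers move at their own pace and stop on an object; "squeeze" is the grip in N (left out, the last holds). Time passes only in rows, so rows that do not move let the fingers close, or fill a call up. It gives the time, the measured TCP pose, the force, the opening and the grip force at its end, in the units of the state.
- state(): the state, without advancing time (a new reading comes with each control period).
- cams.grab_frame(name): name is "side" or "top"; returns a dict with "color" (420x560x3 uint8, red, green, blue), "z_map" (420x560 float32, mm along the optical axis (not along the pixel's ray), 0 where there is no reading), "fovy" (degrees; the focal length in pixels is half the picture's height over the tangent of half this angle, whatever the lens; pixels are square), "cx", "cy" (the principal point, pixels), "k1" (the pictures are not rectified: a ray, as slopes to the right and down, at radius r is drawn at 1 + k1 r^2 times it, then the intrinsics apply), "eye" and "rotation" of the camera in the world. Camera axes: x right, y up, looking along -z (the intrinsics and any distortion apply to the point x, -y, -z); pixel columns grow to the right and rows downward; lengths in mm; the calibration is good to about 2 mm. A picture is of the moment at which its call begins.
- ticket.job_done(): hands the job in; it is judged then, once.
Trained networks look in a picture, given as the dict that the camera call returned (one of the last four; its "shot" number tells which), for a name from the list of things; names that differ only in an ending like _2 or _b are one class to them, and where a whole thing is asked for, a point or a joint stands for the part that bears it (a point fixed in the world has none). Each returns a list of dicts, best first, with "confidence" (0 to 1); they miss things now and then, are a little off and sometimes report something else, mostly with a low value. They report only what shows in the picture. A call takes as long as a camera call. They do not tell look-alikes from the thing itself.
- look_for(picture, thing): "at" ([column, row] in pixels, amid what is visible of it).
- outline_of(picture, thing): "pixels" (420x560 bool, what is visible of it) and "at" ([column, row] in pixels, amid what is visible of it).
The state is a dict: "time_s": time; "qpos": joint angles; "qvel": joint speeds; "effort": joint torques, N m; "ee_pos": TCP position; "ee_rot": TCP orientation; "force": force on the tool from outside, world axes, zero at the start; "torque": the same for the moment, N m; "gripper_width": finger opening in mm; "gripper_force": force on a finger pad.
Only numpy, scipy, OpenCV 4.12 (cv2) and the standard library are available. Lean on these libraries where they do the work, as an engineer would, in place of code of your own. Each camera call takes 0.05 s, during which the arm holds its last target. There are 200 camera calls.

### The job

Turn the carousel rack so that its one empty arm stands over the pointer on the rack's foot. Then hang the loose bearing ring on that arm, slid down until it rests flat on the arm's collar, let go of it, and leave that arm over the pointer; do not disturb the test block, spanner and grease tin lying nearby.

Things in the scene. Friction and masses are not known exactly. Their poses are not given: they have to be found in the camera images.
- rack: Carousel rack (mm), fixed to the bench; origin on its turning axis at the mat, z up. Its grey foot (radius 92, 20 high) is still; a steel pointer tongue, 11 high, points along this body's -x and ends 131 from the axis. On it turns a rotor: post, four arms 90 deg apart (three hold rings fixed to them, one is empty; sweep radius 125, up to z 125), top plate (radius 75, z 175 to 181), black grip bar.
- rotor (a joint): Turn of the rotor on the foot: 0 when the empty arm stands over the pointer, positive anticlockwise from above, no end stops (2 pi is over the pointer again). Dry friction of about 0.12 N m holds it where it is left.
- grip_bar (a point): Centre of the black grip bar on the rotor's top, on the turning axis, 198 mm above the mat. Bar 70 mm long, 14 wide, 34 tall (z 181 to 215 mm); its length lies in line with the empty arm. Pinch it across its width from above to turn the rotor. A tall cream testing machine stands right of the rack, reaching to about y = 0.03 and x = 0.41: go round its front.
- rack_free_arm: Empty arm of the rotor: steel peg, diameter 20, 55 mm long, tapered tip, rising outward at 65 deg above horizontal. Origin on the peg's axis at the upper face of its collar (diameter 42, 5 thick), 85 mm from the turning axis, 70 above the mat; z runs along the peg to its tip, outward and up. The top plate is in the way of a gripper coming straight down over the collar.
- race: The loose steel bearing ring, lying flat on the mat: outer diameter 52 mm, hole about 35 mm, 15 mm high, 0.14 kg give or take a third. Origin at the centre of its underside, z along its axis (up).
- race_center (a point): Middle of the loose ring, on its axis, half way up (7.5 mm above its underside).
- test_block: Bystander: round steel test block, diameter 65 mm, 15 mm high, on the mat. Origin at the centre of its underside. Not to be disturbed.
- spanner: Bystander: open-end spanner, 203 mm long along its y axis, 35 mm wide, 8 mm thick, lying on the mat. Origin under its middle. Not to be disturbed.
- grease_tin: Bystander: closed round tin, diameter 64 mm, 31 mm high, on the mat. Origin at the centre of its underside. Not to be disturbed.
Things that resemble listed ones, but are neither listed nor needed, are in the scene too. What is shaped like the race but black or red is not meant.

How it is judged (in metres and radians):
On the way:
1. the empty arm stands over the pointer (its collar centre within 20 mm sideways), before the ring is hung (x of rack_free_arm in the frame of rack below -0.05 m and y of rack_free_arm in the frame of rack between -0.02 and 0.02 m and distance between race_center and rack_free_arm above 0.08 m), for 0.2 s.
At the end, for the whole second after the job is handed in: The loose ring is on the formerly empty arm, flat on its collar (middle 3 to 13 mm above the collar face and within 18 mm of its centre, axes within 0.25 rad), released and at rest; that arm is over the pointer, collar centre within 20 mm sideways of the pointer line (x of rack_free_arm in the frame of rack below -0.05 m and y of rack_free_arm in the frame of rack between -0.02 and 0.02 m and z of race_center in the frame of rack_free_arm between 0.003 and 0.013 m and distance between race_center and rack_free_arm below 0.018 m and angle between the z axis of race and the z axis of rack_free_arm, either way round below 0.25 rad and linear speed of race below 0.02 m/s and contact force between the fingers and race below 0.1 N); the robot touches nothing.
It fails at once if the test block, spanner or tin is moved more than 30 mm (distance of any of test_block, spanner, grease_tin from where it was at the start of the episode above 0.03 m).
It also fails if it takes over 72 s, if anything falls off the work surface, if the arm or the gripper's body presses on something with over 40 N, if the wrist force passes 120 N, or if a joint passes its speed limit or range.

## Working session

There is one attempt and no reset: what is moved stays moved. The work goes in short steps, Python scripts to look and compute and a tool call to move; the robot and the scene stay as the last step left them, time stands still between calls to the robot, and variables do not carry over. Pictures are saved under pics/ and viewed, at most 10 in all, crops included, and the job is handed in when it is done.

Besides the shell and the picture viewer there is one more tool, called after "Request:" as a command line: name --argument value ..., lists and objects as JSON in quotes. servo_tool: Moves the arm, as the interface text tells. Its arguments: {"type":"object","properties":{"steps":{"type":"array","items":{"type":"array"}},"squeeze":{"type":"number"}},"required":["steps"]}

```bash
mkdir -p pics
cat > h.py <<'E'
import numpy as np, cv2
from workcell import state, cams, ticket, look_for, outline_of, env
def K(f):
    h,w=f["color"].shape[:2]; F=h/2/np.tan(np.radians(f["fovy"])/2)
    return F
def rays(f,px):
    F=K(f); d=(np.atleast_2d(px).astype(float)-[f["cx"],f["cy"]])/F
    s=d.copy()
    for _ in range(20): s=d/(1+f["k1"]*(s**2).sum(1,keepdims=True))
    return s
def pts(f,px):  # px Nx2 (col,row) -> world by depth
    px=np.atleast_2d(px); s=rays(f,px); z=f["z_map"][px[:,1].astype(int),px[:,0].astype(int)]
    c=np.c_[s[:,0]*z,-s[:,1]*z,-z]
    return c@np.array(f["rotation"]).T+np.array(f["eye"]), z>0
def onplane(f,px,h):
    s=rays(f,px); d=np.c_[s[:,0],-s[:,1],-np.ones(len(s))]@np.array(f["rotation"]).T
    e=np.array(f["eye"]); return e+d*((h-e[2])/d[:,2:])
def proj(f,P):
    c=(np.atleast_2d(P)-np.array(f["eye"]))@np.array(f["rotation"]); s=np.c_[c[:,0]/-c[:,2],-c[:,1]/-c[:,2]]
    return s*(1+f["k1"]*(s**2).sum(1,keepdims=True))*K(f)+[f["cx"],f["cy"]]
def mask_pts(f,m):
    r,c=np.nonzero(m); P,ok=pts(f,np.c_[c,r]); return P[ok]
E
python3 - <<'E'
from h import *
for n in("top","side"):
    f=cams.grab_frame(n); cv2.imwrite(f"pics/{n}0.png",f["color"][:,:,::-1]); np.save(f"/tmp/{n}.npy",f,allow_pickle=True)
    print(n,np.round(f["eye"]),np.round(f["rotation"],2).tolist())
    for t in("race","grip_bar","rack_free_arm","rack","rotor","test_block","spanner","grease_tin"):
        for o in outline_of(f,t):
            P=mask_pts(f,o["pixels"])
            if len(P): print(t,round(o["confidence"],2),np.round(o["at"]),np.median(P,0).round(),P.min(0).round(),P.max(0).round(),len(P))
E
```

```text
top [ 414.  192. 1222.] [5.88, -0.45, -89.39]
race 0.66 [251. 261.] 107071.0 106899.0 108334.0 3Traceback (most recent call last):
  File "<stdin>", line 7, in <module>
  File "h.py", line 22, in mask_pts
    r,c=np.nonzero(m); P,ok=pts(f,np.c_[c,r]); return P[ok]
                            ~~~^^^^^^^^^^^^^^
  File "h.py", line 14, in pts
    return c@np.array(f["rotation"]).T+np.array(f["eye"]), z>0
           ~~~~~~~~~~~~~~~~~~~~~~~~~~~^~~~~~~~~~~~~~~~~~~
ValueError: operands could not be broadcast together with shapes (73,) (3,)
```

```bash
sed -i 's/np.array(f\["rotation"\])/Rm(f)/g' h.py
cat >> h.py <<'E'
from scipy.spatial.transform import Rotation as Ro
def Rm(f): return Ro.from_euler('xyz',f["rotation"],degrees=True).as_matrix()
E
python3 - <<'E'
from h import *
for n in("top","side"):
    f=cams.grab_frame(n); cv2.imwrite(f"pics/{n}0.png",f["color"][:,:,::-1]); np.save(f"/tmp/{n}.npy",f,allow_pickle=True)
    print(n,np.round(f["eye"]),np.round(f["rotation"],2).tolist())
    for t in("race","grip_bar","rack_free_arm","rack","rotor","test_block","spanner","grease_tin"):
        for o in outline_of(f,t):
            P=mask_pts(f,o["pixels"])
            if len(P): print(t,round(o["confidence"],2),np.round(o["at"]),np.median(P,0).round(),P.min(0).round(),P.max(0).round(),len(P))
E
```

```text
top [ 414.  192. 1222.] [5.88, -0.45, -89.39]
race 0.56 [132. 251.] [397. 610.  12.] [374. 581.  -5.] [424. 640.  20.] 178
race 0.41 [255. 262.] [386. 255.  13.] [363. 231.  -4.] [416. 280.  20.] 140
grip_bar 0.79 [266. 169.] [632. 220. 180.] [520. 108.  -5.] [763. 330. 218.] 2988
rack_free_arm 0.44 [239. 177.] [623. 315.  90.] [600. 287.  -6.] [661. 344. 182.] 145
rack_free_arm 0.2 [325. 242.] [430.  48.  15.] [399.  18.   1.] [460.  81.  21.] 346
rack 0.91 [267. 174.] [623. 219. 179.] [520.  97.  -8.] [778. 350. 218.] 3776
rotor 0.91 [268. 169.] [632. 220. 180.] [520. 105.  -7.] [781. 333. 218.] 3080
test_block 0.62 [323. 245.] [430.  49.  15.] [399.  13.  -3.] [461.  79.  23.] 364
spanner 0.71 [379. 256.] [ 395. -124.    8.] [ 383. -226.   -5.] [407. -18. 594.] 265
side [ 706. 1351.  848.] [58.65, 0.27, 171.06]
race 0.76 [320. 234.] [402. 163.  10.] [378. 132.  -5.] [426. 187.  20.] 161
race 0.75 [369. 360.] [402. 615.  11.] [374. 583.  -1.] [425. 635.  18.] 303
race 0.59 [358. 329.] [402. 526.  12.] [378. 482.  -3.] [427. 549.  19.] 313
race 0.56 [335. 254.] [394. 258.  11.] [369. 228.  -2.] [420. 284.  20.] 198
grip_bar 0.91 [233. 212.] [645. 236. 179.] [528. -75.  -5.] [730. 407. 218.] 2678
rack_free_arm 0.53 [248. 256.] [633. 320.  76.] [616. 292.  59.] [649. 338. 123.] 183
rack 0.98 [241. 239.] [646. 238.  80.] [535. -60.  -5.] [730. 484. 245.] 3919
rack 0.62 [305. 216.] [432.  57.  14.] [394.  -9.  -4.] [463.  87.  21.] 261
rotor 0.7 [239. 211.] [644. 237. 180.] [565.  -1.  -3.] [729. 338. 218.] 2490
test_block 0.61 [306. 217.] [434.  57.  14.] [403.  12.   0.] [463.  87.  21.] 228
grease_tin 0.73 [347. 290.] [407. 422.  29.] [359. 344.  -4.] [436. 446.  37.] 617
```

View pics/top0.png

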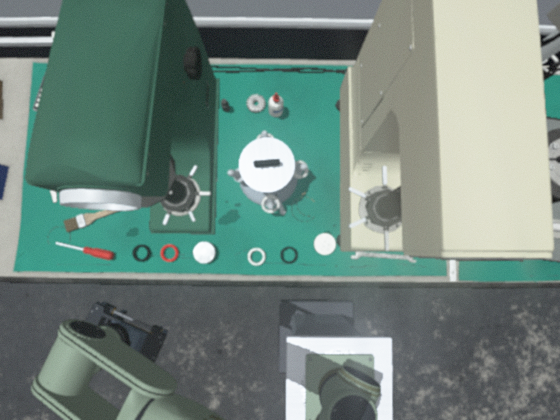

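View pics/side0.png

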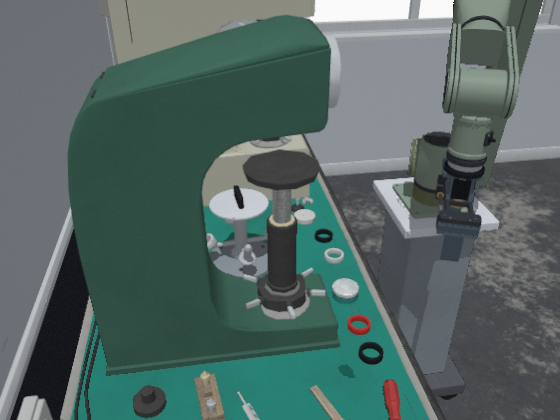

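Run:
```python
from h import *
t=np.load("/tmp/top.npy",allow_pickle=True).item();s=np.load("/tmp/side.npy",allow_pickle=True).item()
a=cv2.resize(t["color"][120:280,215:325],None,fx=3.6,fy=3.6,interpolation=cv2.INTER_CUBIC)
b=cv2.resize(s["color"][175:300,190:300],None,fx=3.6,fy=3.6,interpolation=cv2.INTER_CUBIC)
im=np.zeros((576,800,3),np.uint8); im[:a.shape[0],:396]=a; im[:b.shape[0],400:796]=b
cv2.imwrite("pics/crop.png",im[:,:,::-1])
for f in(t,s):
    for k in("race",):
        for o in outline_of(f,k) if 0 else []: pass
    # top plate & bar by depth
    r,c=np.mgrid[120:280,190:325]; P,ok=pts(f,np.c_[c.ravel(),r.ravel()]); col=f["color"][r.ravel(),c.ravel()].astype(int)
    m=ok&(abs(P[:,2]-181)<8)&(col.min(1)>150)&(abs(P[:,0]-630)<110)&(abs(P[:,1]-220)<110); 
    cc,rad=cv2.minEnclosingCircle(P[m][:,:2].astype(np.float32)); print("plate",cc,rad,m.sum(),P[m].mean(0))
    m=ok&(P[:,2]>190)&(P[:,2]<225)&(col.max(1)<80)&(abs(P[:,0]-630)<60)&(abs(P[:,1]-220)<60)
    print("bar",m.sum(),P[m].mean(0),cv2.minAreaRect(P[m][:,:2].astype(np.float32)))
    # steel ring
    m=None
```

```text
plate (638.0065307617188, 223.67852783203125) 74.95743560791016 2197 [636.95873525 223.50326991 180.34632626]
bar 0 [nan nan nan] ((0.0, 0.0), (0.0, 0.0), 0.0)
plate (641.2907104492188, 225.16937255859375) 78.0496597290039 1290 [641.73319926 232.16427313 180.94772486]
bar 116 [641.41122012 239.96401198 209.01801503] ((641.9627075195312, 228.2098846435547), (12.790207862854004, 65.41902160644531), 5.690905570983887)<stdin>:15: RuntimeWarning: Mean of empty slice.
  ret = um.true_divide(
```

View pics/crop.png

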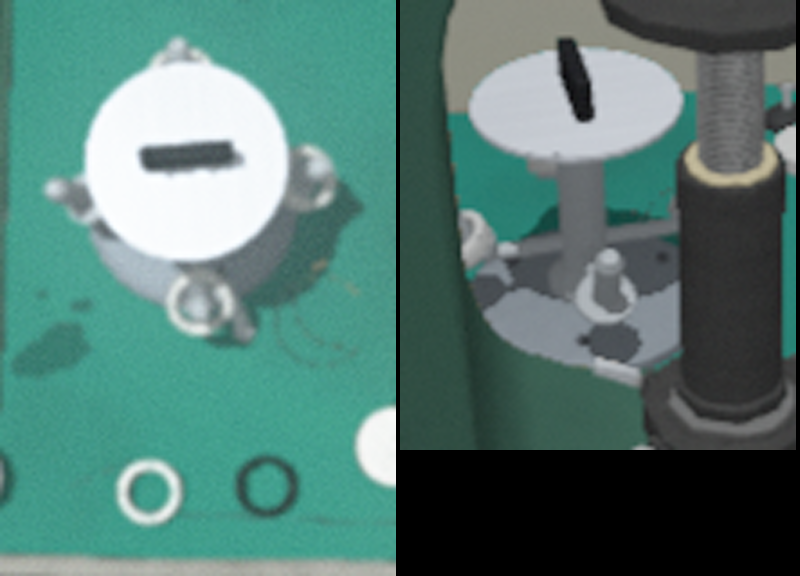

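Run:
```python
from h import *
t=np.load("/tmp/top.npy",allow_pickle=True).item();s=np.load("/tmp/side.npy",allow_pickle=True).item()
p=np.array([(c,r) for r in range(274,283,2) for c in range(243,260,3)])
P=onplane(s,p,11)
print("side tongue depth"); D,ok=pts(s,p)
for i in range(len(p)): print(p[i],s["color"][p[i][1],p[i][0]],D[i].round(),P[i].round())
print("top cand",[ (q,onplane(t,q,11)[0].round(),pts(t,q)[0].round(), t["color"][q[1],q[0]]) for q in [(281,210),(279,206),(283,213)]])
C=np.array([639,224,0])
print("proj pointer tip for headings in top / side")
for a in range(0,360,30):
    q=C+[131*np.cos(np.radians(a)),131*np.sin(np.radians(a)),8]; print(a,proj(t,q).round()[0],proj(s,q).round()[0])
# ring
for f in (t,s):
  for h in(15,):
    r,c=np.mgrid[225:285,225:360]; P=onplane(f,np.c_[c.ravel(),r.ravel()],15); col=f["color"][r.ravel(),c.ravel()].astype(int)
    m=(np.hypot(P[:,0]-389,P[:,1]-256)<45)&(col[:,0]>150)
    q=P[m][:,:2].astype(np.float32); print("ring",cv2.minEnclosingCircle(q),q.mean(0),cv2.fitEllipse(cv2.convexHull(q)))
```

```text
side tongue depth
[243 274] [129 137 145] [644. 305.  14.] [643. 301.  11.]
[246 274] [127 129 129] [636. 307.  15.] [636. 302.  11.]
[249 274] [79 85 89] [628. 306.  13.] [628. 304.  11.]
[252 274] [77 83 87] [621. 308.  14.] [621. 305.  11.]
[255 274] [133 141 149] [613. 305.  10.] [613. 306.  11.]
[258 274] [133 140 148] [605. 302.   7.] [605. 307.  11.]
[243 276] [142 151 154] [651. 431. 109.] [644. 309.  11.]
[246 276] [181 186 191] [645. 431. 108.] [637. 311.  11.]
[249 276] [182 186 189] [638. 434. 109.] [629. 312.  11.]
[252 276] [153 157 162] [631. 432. 107.] [621. 313.  11.]
[255 276] [108 115 123] [614. 312.   9.] [614. 314.  11.]
[258 276] [ 93 100 105] [606. 311.   7.] [606. 316.  11.]
[243 278] [ 89 115 108] [652. 432. 104.] [645. 317.  11.]
[246 278] [144 148 153] [645. 436. 106.] [637. 319.  11.]
[249 278] [151 156 160] [638. 435. 104.] [630. 320.  11.]
[252 278] [159 164 169] [632. 442. 109.] [622. 321.  11.]
[255 278] [163 167 172] [626. 447. 112.] [615. 322.  11.]
[258 278] [69 85 79] [619. 447. 112.] [607. 324.  11.]
[243 280] [60 98 85] [651. 408.  79.] [646. 325
[... 1012 characters left out ...]
. 135.] [193. 262.]
30 [247. 140.] [200. 276.]
60 [231. 155.] [220. 286.]
90 [225. 175.] [247. 288.]
120 [230. 196.] [272. 281.]
150 [246. 212.] [287. 268.]
180 [267. 218.] [290. 252.]
210 [288. 212.] [280. 239.]
240 [304. 197.] [261. 232.]
270 [309. 176.] [238. 230.]
300 [304. 156.] [216. 236.]
330 [289. 141.] [199. 247.]
ring ((391.2295227050781, 254.98773193359375), 27.119346618652344) [391.09604 255.06801] ((390.392578125, 255.6197052001953), (52.16312789916992, 52.460453033447266), 40.49756622314453)
ring ((393.4990539550781, 261.72149658203125), 30.410276412963867) [394.01428 261.32767] ((393.4031677246094, 260.920654296875), (48.822044372558594, 59.32579803466797), 164.88636779785156)
```

Run:
```python
from h import *
t=np.load("/tmp/top.npy",allow_pickle=True).item();s=np.load("/tmp/side.npy",allow_pickle=True).item()
def reg(f,h,r0,r1,c0,c1):
    r,c=np.mgrid[r0:r1,c0:c1]; px=np.c_[c.ravel(),r.ravel()]; return px,onplane(f,px,h),pts(f,px)[0],f["color"][r.ravel(),c.ravel()].astype(int)
for n,f in(("t",t),("s",s)):
    px,P,D,col=reg(f,181,130,260,190,330)
    m=(abs(D[:,2]-181)<10)&(col.min(1)>140)&(np.hypot(P[:,0]-639,P[:,1]-224)<85)
    print(n,"plate",cv2.fitEllipse(cv2.convexHull(P[m][:,:2].astype(np.float32))))
    px,P,D,col=reg(f,215,130,260,190,330)
    m=(col.max(1)<70)&(np.hypot(P[:,0]-639,P[:,1]-224)<50)
    print(n,"bar",m.sum(),P[m].mean(0),cv2.minAreaRect(P[m][:,:2].astype(np.float32)))
px,P,D,col=reg(t,11,180,225,255,310)
R=np.hypot(P[:,0]-638,P[:,1]-223.7)
m=(R>93)&(R<136)&(abs(col[:,0]-col[:,1])<25)&(col[:,0]>100)&(abs(D[:,2]-11)<9)&(P[:,1]<205)
for i in np.nonzero(m)[0]: print(px[i],P[i].round()[:2],D[i,2].round(),R[i].round(),round(np.degrees(np.arctan2(P[i,1]-223.7,P[i,0]-638))%360,1),col[i])
print("arm tip",onplane(t,(229,173),120),"head", onplane(t,(232,173),115))
print(state()["ee_rot"],state()["time_s"])
```

```text
t plate ((637.7184448242188, 223.50746154785156), (148.2826690673828, 149.38804626464844), 93.1059799194336)
t bar 0 [nan nan nan] ((0.0, 0.0), (0.0, 0.0), 0.0)
s plate ((641.3114624023438, 226.4507293701172), (147.9474334716797, 154.77940368652344), 177.8341064453125)
s bar 88 [642.52384405 239.18862899 215.        ] ((643.0831909179688, 236.35345458984375), (15.118308067321777, 74.01848602294922), 4.1355390548706055)
[304 192] [589. 110.] 3.0 124.0 246.8 [101 118 103]
[304 193] [586. 110.] 2.0 125.0 245.5 [112 123 110]
[279 204] [551. 187.] 14.0 94.0 203.0 [178 185 184]
[280 204] [551. 184.] 13.0 96.0 204.7 [140 151 150]
[281 204] [551. 181.] 11.0 97.0 206.3 [109 125 127]
[279 205] [548. 187.] 9.0 97.0 202.3 [181 186 187]
[280 205] [548. 184.] 12.0 98.0 203.9 [141 150 152]
[281 205] [548. 181.] 13.0 100.0 205.6 [116 131 131]
[279 206] [545. 187.] 13.0 100.0 201.6 [167 178 176]
[280 206] [545. 184.] 9.0 101.0 203.2 [136 146 148]
[281 206] [545. 181.] 9.0 102.0 204.8 [117 130 130]
[282 206] [545. 178.] 7.0 104.0 206.4 [106 121 124]
[279 207] [542. 187.] 12.0 103.0 201.0 [152 163 161]
[... 1153 characters left out ...]
21]
[281 212] [526. 180.] 9.0 120.0 201.2 [122 133 136]
[282 212] [526. 177.] 8.0 121.0 202.5 [127 137 141]
[283 212] [527. 174.] 11.0 122.0 203.9 [138 149 149]
[284 212] [527. 171.] 7.0 123.0 205.2 [140 151 156]
[281 213] [523. 180.] 9.0 123.0 200.7 [111 128 126]
[282 213] [523. 177.] 7.0 124.0 202.0 [118 132 134]
[283 213] [523. 174.] 11.0 125.0 203.3 [128 139 141]
[284 213] [523. 171.] 10.0 126.0 204.6 [122 144 143]
[283 214] [520. 174.] 11.0 128.0 202.8 [105 126 123]
arm tip [[625.29257787 329.63393797 120.        ]] head [[626.34891763 321.73987888 115.        ]]
[ 1.79993356e+02 -5.29838589e-05  1.57209571e+02] 1.0<stdin>:11: RuntimeWarning: Mean of empty slice.
  ret = um.true_divide(
```

Request:
servo_tool --steps '[[0, [-19, -25.2, -6.4], [0, 0, 0]], [0, [-19, -25.2, -6.4], [0, 0, 0]], [0, [-19, -25.2, -6.4], [0, 0, 0]], [0, [-19, -25.2, -6.4], [0, 0, 0]], [0, [-19, -25.2, -6.4], [0, 0, 0]], [0, [-19, -25.2, -6.4], [0, 0, 0]], [0, [-19, -25.2, -6.4], [0, 0, 0]], [0, [-19, -25.2, -6.4], [0, 0, 0]], [0, [-19, -25.2, -6.4], [0, 0, 0]], [0, [-19, -25.2, -6.4], [0, 0, 0]]]' --squeeze 30

```text
time_s: 2.0
ee_pos: [300.3, 223.0, 300.4]
ee_rot: [180.0, 0.0, 157.2]
force: [0.5, -1.0, 0.5]
gripper_width: 91.3
gripper_force: 0.0
```

Request:
servo_tool --steps '[[0, [0, 0, 0], [0, 0, 0.1335]], [0, [0, 0, 0], [0, 0, 0.1335]], [0, [0, 0, 0], [0, 0, 0.1335]], [0, [0, 0, 0], [0, 0, 0.1335]], [0, [0, 0, 0], [0, 0, 0.1335]], [0, [0, 0, 0], [0, 0, 0.1335]], [0, [0, 0, 0], [0, 0, 0.1335]], [0, [0, 0, 0], [0, 0, 0.1335]], [0, [0, 0, 0], [0, 0, 0]], [0, [0, 0, 0], [0, 0, 0]]]'

```text
time_s: 3.0
ee_pos: [300.2, 224.2, 300.0]
ee_rot: [180.0, -0.0, 96.2]
force: [-0.1, 0.1, -1.0]
gripper_width: 91.2
gripper_force: 0.0
```

```bash
cat >> h.py <<'E'
def delta(goal,rpy=None):
    s=state(); R=Ro.from_euler('xyz',s["ee_rot"],degrees=True); d=R.inv().apply(np.array(goal)-s["ee_pos"])
    print("at",np.round(s["ee_pos"],1),np.round(s["ee_rot"],1),"q",np.round(s["qpos"]),"t",s["time_s"],"shift",np.round(d,1))
    if rpy is not None: print("rotvec",(R.inv()*Ro.from_euler('xyz',rpy,degrees=True)).as_rotvec().round(3))
E
python3 -c "
from h import *
delta([639,224.5,300],[180,0,96])"
```

```text
at [300.2 224.2 300. ] [180.   -0.   96.2] q [ 35.  -3. 105.   0.  77.  29.] t 3.0 shift [-3.610e+01  3.368e+02  1.000e-01]
rotvec [ 0.    -0.     0.003]
```

Request:
servo_tool --steps '[[0, [-3.6, 33.7, 0], [0, 0, 0]], [0, [-3.6, 33.7, 0], [0, 0, 0]], [0, [-3.6, 33.7, 0], [0, 0, 0]], [0, [-3.6, 33.7, 0], [0, 0, 0]], [0, [-3.6, 33.7, 0], [0, 0, 0]], [0, [-3.6, 33.7, 0], [0, 0, 0]], [0, [-3.6, 33.7, 0], [0, 0, 0]], [0, [-3.6, 33.7, 0], [0, 0, 0]], [0, [-3.6, 33.7, 0], [0, 0, 0]], [0, [-3.6, 33.7, 0], [0, 0, 0]]]'

```text
time_s: 4.0
ee_pos: [640.6, 223.6, 299.7]
ee_rot: [-180.0, -0.0, 96.2]
force: [0.2, 0.2, -0.7]
gripper_width: 91.1
gripper_force: 0.0
```

Request:
servo_tool --steps '[[0, [0, 0, 12], [0, 0, 0]], [0, [0, 0, 12], [0, 0, 0]], [0, [0, 0, 12], [0, 0, 0]], [0, [0, 0, 12], [0, 0, 0]], [0, [0, 0, 12], [0, 0, 0]], [0, [0, 0, 12], [0, 0, 0]], [0, [0, 0, 10], [0, 0, 0]], [0, [0, 0, 8], [0, 0, 0]], [0, [0, 0, 2], [0, 0, 0]], [0, [0, 0, 0], [0, 0, 0]]]'

```text
time_s: 5.0
ee_pos: [639.2, 223.7, 207.7]
ee_rot: [-180.0, -0.0, 96.0]
force: [0.1, 0.1, 1.4]
gripper_width: 91.1
gripper_force: 0.0
```

Request:
servo_tool --steps '[[160, [0, 0, 0], [0, 0, 0]], [200, [0, 0, 0], [0, 0, 0]], [255, [0, 0, 0], [0, 0, 0]], [255, [0, 0, 0], [0, 0, 0]], [255, [0, 0, 0], [0, 0, 0]], [255, [0, 0, 0], [0, 0, 0]], [255, [0, 0, 0], [0, 0, 0]], [255, [0, 0, 0], [0, 0, 0]], [255, [0, 0, 0], [0, 0, 0]], [255, [0, 0, 0], [0, 0, 0]]]'

```text
time_s: 6.0
ee_pos: [639.5, 223.7, 208.0]
ee_rot: [179.9, -0.0, 96.0]
force: [11.7, 0.8, -4.9]
gripper_width: 14.0
gripper_force: 6.0
```

Request:
servo_tool --steps '[[255, [0, 1, 0], [0, 0, 0]], [255, [0, 0, 0], [0, 0, 0]], [255, [0, 0, 0], [0, 0, -0.117]], [255, [0, 0, 0], [0, 0, -0.117]], [255, [0, 0, 0], [0, 0, -0.117]], [255, [0, 0, 0], [0, 0, -0.117]], [255, [0, 0, 0], [0, 0, -0.117]], [255, [0, 0, 0], [0, 0, -0.117]], [255, [0, 0, 0], [0, 0, -0.117]], [255, [0, 0, 0], [0, 0, -0.117]]]'

```text
time_s: 7.0
ee_pos: [638.4, 223.0, 207.9]
ee_rot: [-179.8, -0.2, 149.9]
force: [-6.2, -2.4, 1.4]
gripper_width: 14.0
gripper_force: 30.0
```

Request:
servo_tool --steps '[[255, [0, 0, 0], [0, 0, -0.117]], [255, [0, 0, 0], [0, 0, -0.117]], [255, [0, 0, 0], [0, 0, -0.117]], [255, [0, 0, 0], [0, 0, -0.117]], [255, [0, 0, 0], [0, 0, -0.117]], [255, [0, 0, 0], [0, 0, -0.117]], [255, [0, 0, 0], [0, 0, -0.117]], [255, [0, 0, 0], [0, 0, -0.117]], [255, [0, 0, 0], [0, 0, 0]], [255, [0, 0, 0], [0, 0, 0]]]'

```text
time_s: 8.0
ee_pos: [638.4, 221.7, 207.9]
ee_rot: [-179.9, -0.3, -156.7]
force: [-5.2, -6.2, 2.9]
gripper_width: 13.7
gripper_force: 30.0
```

Request:
servo_tool --steps '[[0, [0, 0, 0], [0, 0, 0]], [0, [0, 0, 0], [0, 0, 0]], [0, [0, 0, 0], [0, 0, 0]], [0, [0, 0, 0], [0, 0, 0]], [0, [0, 0, -8], [0, 0, 0]], [0, [0, 0, -18], [0, 0, 0]], [0, [0, 0, -22], [0, 0, 0]], [0, [0, 0, -22], [0, 0, 0]], [0, [0, 0, -22], [0, 0, 0]], [0, [0, 0, 0], [0, 0, 0]]]'

```text
time_s: 9.0
ee_pos: [641.6, 224.3, 304.3]
ee_rot: [-180.0, 0.5, -156.7]
force: [0.3, 0.7, -0.9]
gripper_width: 89.9
gripper_force: 0.0
```

```bash
python3 -c "
from h import *
delta([391.5,257,300])
delta([391.5,257,120])"
```

```text
at [641.6 224.3 304.3] [-180.     0.5 -156.7] q [ 18.  26.  67.   0.  86. -95.] t 9.0 shift [216.8 128.8   2.5]
at [641.6 224.3 304.3] [-180.     0.5 -156.7] q [ 18.  26.  67.   0.  86. -95.] t 9.0 shift [218.3 129.  182.5]
```

Request:
servo_tool --steps '[[50, [24, 14.3, 0], [0, 0, 0]], [50, [24, 14.3, 0], [0, 0, 0]], [50, [24, 14.3, 0], [0, 0, 0]], [50, [24, 14.3, 0], [0, 0, 0]], [50, [24, 14.3, 0], [0, 0, 0]], [50, [24, 14.3, 0], [0, 0, 0]], [50, [24, 14.3, 0], [0, 0, 0]], [50, [24, 14.3, 0], [0, 0, 0]], [50, [25, 14.4, 0], [0, 0, 0]], [50, [0, 0, 0], [0, 0, 0]]]'

```text
time_s: 10.0
ee_pos: [386.7, 256.2, 299.5]
ee_rot: [180.0, -0.1, -156.6]
force: [0.7, 0.8, -0.0]
gripper_width: 73.4
gripper_force: 0.0
```

Run:
```python
from h import *
delta([391.5,257,120])
t=cams.grab_frame("top");s=cams.grab_frame("side");np.save("/tmp/top.npy",t);np.save("/tmp/side.npy",s)
a=cv2.resize(t["color"][120:280,215:325],None,fx=3.6,fy=3.6,interpolation=cv2.INTER_CUBIC)
b=cv2.resize(s["color"][160:320,190:390],None,fx=2,fy=2,interpolation=cv2.INTER_CUBIC)
im=np.zeros((576,800,3),np.uint8); im[:a.shape[0],:396]=a; im[:b.shape[0],400:800]=b
cv2.imwrite("pics/crop2.png",im[:,:,::-1])
```

```text
at [386.7 256.2 299.5] [ 1.800e+02 -1.000e-01 -1.566e+02] q [ 32.   6.  97.   0.  78. -81.] t 10.0 shift [ -5.1  -1.3 179.5]
```

View pics/crop2.png

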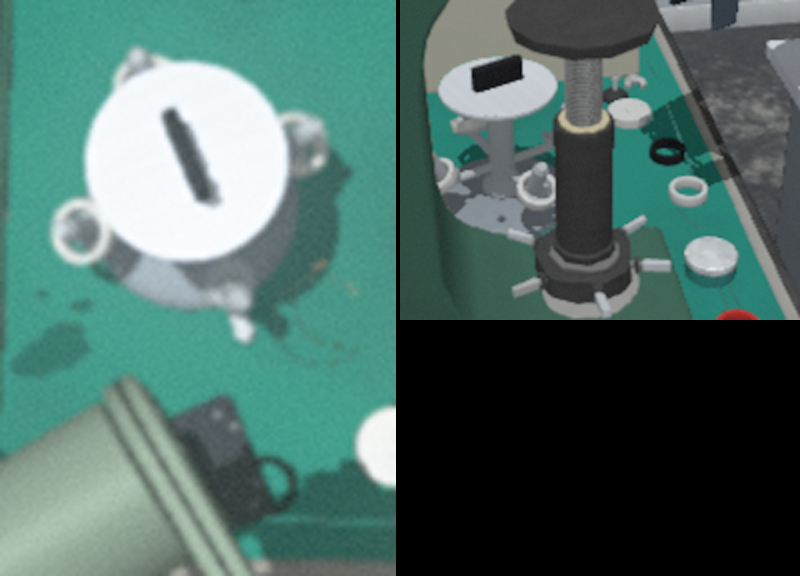

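Request:
servo_tool --steps '[[50, [-4, -1, 24], [0, 0, 0]], [50, [0, 0, 28], [0, 0, 0]], [50, [0, 0, 28], [0, 0, 0]], [50, [0, 0, 28], [0, 0, 0]], [50, [0, 0, 28], [0, 0, 0]], [50, [0, 0, 28], [0, 0, 0]], [50, [0, 0, 28], [0, 0, 0]], [50, [0, 0, 28], [0, 0, 0]], [50, [0, 0, 0], [0, 0, 0]], [50, [0, 0, 0], [0, 0, 0]]]'

```text
time_s: 11.1
ee_pos: [394.8, 257.0, 79.8]
ee_rot: [-180.0, -0.0, -156.8]
force: [0.2, 0.5, -0.0]
gripper_width: 73.4
gripper_force: 0.0
```

Run:
```python
from h import *
delta([391.8,256.5,24])
s=cams.grab_frame("side")
p=state()["ee_pos"]
a=proj(s,[p-[0,0,22],[391.8,256.5,15]]); print(a)
c0,r0=int(a[1,0])-50,int(a[1,1])-60
im=cv2.resize(s["color"][r0:r0+100,c0:c0+100],None,fx=5,fy=5,interpolation=cv2.INTER_CUBIC)[:,:,::-1].copy()
for q in a: cv2.circle(im,tuple(int(v) for v in (q-[c0,r0])*5),4,(0,0,255),-1)
cv2.imwrite("pics/g.png",im)
t=np.load("/tmp/top.npy",allow_pickle=True).item()
# peg points by depth
r,c=np.mgrid[170:235,255:300]; px=np.c_[c.ravel(),r.ravel()]; P,ok=pts(t,px); col=t["color"][r.ravel(),c.ravel()].astype(int)
m=ok&(P[:,2]>45)&(P[:,2]<160)&(col[:,1]-col[:,0]<30)
for i in np.nonzero(m)[0][::2]: print(px[i],P[i].round(),col[i].mean().round())
```

```text
at [394.8 257.   79.8] [-180.    -0.  -156.8] q [ 32.  19. 115.  -0.  46. -82.] t 11.1 shift [ 2.9  0.7 55.8]
[[333.62063433 240.26135043]
 [334.00236328 253.1601292 ]]
[275 191] [583. 199.  65.] 178.0
[273 192] [581. 205.  62.] 145.0
[275 192] [580. 199.  68.] 127.0
[277 192] [579. 193.  77.] 126.0
[279 192] [579. 188.  78.] 119.0
[274 193] [577. 202.  72.] 118.0
[276 193] [576. 196.  75.] 124.0
[278 193] [576. 190.  78.] 129.0
[280 193] [577. 185.  73.] 124.0
[282 193] [576. 179.  76.] 121.0
[274 194] [572. 202.  80.] 127.0
[276 194] [573. 196.  79.] 127.0
[278 194] [573. 190.  75.] 127.0
[280 194] [574. 185.  72.] 125.0
[282 194] [573. 179.  75.] 128.0
[273 195] [570. 205.  75.] 124.0
[275 195] [571. 199.  72.] 125.0
[277 195] [570. 193.  75.] 125.0
[279 195] [571. 187.  70.] 125.0
[281 195] [571. 182.  73.] 124.0
[283 195] [571. 176.  72.] 122.0
[272 196] [567. 208.  78.] 120.0
[274 196] [568. 202.  73.] 126.0
[276 196] [568. 196.  72.] 123.0
[278 196] [567. 190.  76.] 116.0
[280 196] [568. 185.  72.] 124.0
[282 196] [568. 179.  75.] 127.0
[284 196] [568. 173.  69.] 126.0
[273 19
[... 1173 characters left out ...]
] 185.0
[278 202] [545. 190. 117.] 179.0
[280 202] [544. 185. 121.] 202.0
[282 202] [545. 179. 120.] 195.0
[284 202] [546. 173. 111.] 146.0
[274 203] [548. 202.  66.] 181.0
[276 203] [548. 196.  63.] 185.0
[278 203] [542. 190. 116.] 184.0
[280 203] [541. 185. 123.] 199.0
[282 203] [542. 179. 120.] 202.0
[284 203] [542. 173. 114.] 153.0
[275 204] [545. 199.  66.] 166.0
[277 204] [545. 193.  63.] 169.0
[279 204] [539. 187. 120.] 183.0
[281 204] [539. 182. 120.] 194.0
[283 204] [539. 176. 121.] 183.0
[277 205] [542. 193.  61.] 153.0
[279 205] [536. 187. 119.] 167.0
[281 205] [536. 182. 119.] 177.0
[283 205] [536. 176. 118.] 155.0
[280 206] [533. 185. 117.] 151.0
[282 206] [534. 179. 114.] 148.0
```

View pics/g.png

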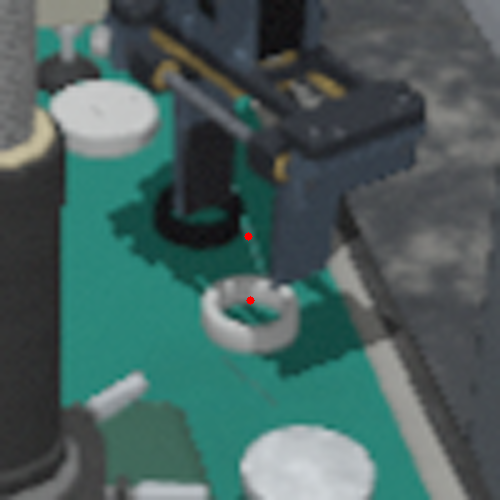

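Request:
servo_tool --steps '[[50, [1.5, 0.5, 8], [0, 0, 0]], [50, [0, 0, 10], [0, 0, 0]], [50, [0, 0, 10], [0, 0, 0]], [50, [0, 0, 10], [0, 0, 0]], [50, [0, 0, 8], [0, 0, 0]], [50, [0, 0, 5], [0, 0, 0]], [50, [0, 0, 2], [0, 0, 0]], [50, [0, 0, 1], [0, 0, 0]], [50, [0, 0, 0], [0, 0, 0]], [50, [0, 0, 0], [0, 0, 0]]]'

```text
time_s: 12.15
ee_pos: [392.7, 257.1, 26.2]
ee_rot: [180.0, 0.0, -156.7]
force: [-0.3, 0.2, -1.1]
gripper_width: 73.2
gripper_force: 0.0
```

```bash
python3 -c "
from h import *
delta([391.8,256.5,24.5])"
```

```text
at [392.7 257.1  26.2] [ 180.     0.  -156.7] q [ 32.  23. 119.   0.  38. -81.] t 12.15 shift [ 1.1 -0.2  1.7]
```

Descend the last bit and grip.

Request:
servo_tool --steps '[[50, [0.5, 0, 1.5], [0, 0, 0]], [50, [0, 0, 0], [0, 0, 0]], [120, [0, 0, 0], [0, 0, 0]], [140, [0, 0, 0], [0, 0, 0]], [160, [0, 0, 0], [0, 0, 0]], [180, [0, 0, 0], [0, 0, 0]], [180, [0, 0, 0], [0, 0, 0]], [180, [0, 0, 0], [0, 0, 0]], [180, [0, 0, 0], [0, 0, 0]], [180, [0, 0, 0], [0, 0, 0]]]' --squeeze 25

```text
time_s: 13.15
ee_pos: [392.1, 256.7, 24.5]
ee_rot: [180.0, 0.0, -156.7]
force: [0.5, -0.7, 0.8]
gripper_width: 50.9
gripper_force: 25.0
```

Request:
servo_tool --steps '[[180, [0, 0, -8], [0, 0, 0]], [180, [0, 0, -16], [0, 0, 0]], [180, [0, 0, -20], [0, 0, 0]], [180, [0, 0, -22], [0, 0, 0]], [180, [0, 0, -22], [0, 0, 0]], [180, [0, 0, -22], [0, 0, 0]], [180, [0, 0, -22], [0, 0, 0]], [180, [0, 0, -22], [0, 0, 0]], [180, [0, 0, -16], [0, 0, 0]], [180, [0, 0, -6], [0, 0, 0]]]'

```text
time_s: 14.15
ee_pos: [392.5, 257.1, 202.4]
ee_rot: [180.0, 0.2, -156.7]
force: [-0.9, -1.2, -1.1]
gripper_width: 50.9
gripper_force: 25.0
```

Request:
servo_tool --steps '[[180, [-8, -13, 0], [0, 0, 0]], [180, [-8, -13, 0], [0, 0, 0]], [180, [-8, -13, 0], [0, 0, 0]], [180, [-8, -13, 0], [0, 0, 0]], [180, [-8, -13, 0], [0, 0, 0]], [180, [-8, -13, 0], [0, 0, 0]], [180, [-8, -13, 0], [0, 0, 0]], [180, [-8, -13, 0], [0, 0, 0]], [180, [-8, -13, 0], [0, 0, 0]], [180, [-9, -13, 0], [0, 0, 0]]]'

```text
time_s: 15.15
ee_pos: [518.8, 168.6, 200.5]
ee_rot: [180.0, 0.0, -156.7]
force: [-0.2, 0.7, -1.2]
gripper_width: 50.5
gripper_force: 25.0
```

Request:
servo_tool --steps '[[180, [0, 0, 0], [0, -0.05, 0]], [180, [0, 0, 0], [0, -0.05, 0]], [180, [0, 0, 0], [0, -0.05, 0]], [180, [0, 0, 0], [0, -0.05, 0]], [180, [0, 0, 0], [0, -0.06, 0]], [180, [0, 0, 0], [0, -0.06, 0]], [180, [0, 0, 0], [0, -0.06, 0]], [180, [0, 0, 0], [0, -0.056, 0]], [180, [0, 0, 0], [0, 0, 0]], [180, [0, 0, 0], [0, 0, 0]]]'

```text
time_s: 16.15
ee_pos: [518.1, 169.1, 200.7]
ee_rot: [-180.0, 24.9, -156.7]
force: [0.3, -0.4, -0.9]
gripper_width: 51.5
gripper_force: 25.0
```

Run:
```python
from h import *
H=np.radians(203.3); e=np.radians(65); O=np.array([639.6+85*np.cos(H),222.4+85*np.sin(H),70]); d=np.array([np.cos(H)*np.cos(e),np.sin(H)*np.cos(e),np.sin(e)])
y=np.array([np.cos(H-np.pi/2),np.sin(H-np.pi/2),0]); R=np.c_[np.cross(y,-d),y,-d]; rpy=Ro.from_matrix(R).as_euler('xyz',degrees=True); print(rpy)
delta(O+102*d,rpy)
s=state(); Rt=Ro.from_euler('xyz',s["ee_rot"],degrees=True).as_matrix(); rc=s["ee_pos"]+17*Rt[:,2]
t=cams.grab_frame("top");f=cams.grab_frame("side")
th=np.linspace(0,2*np.pi,40)[:,None]
out=[]
for n,g,fx in(("t",t,4),("s",f,4)):
    q=proj(g,[O+30*d])[0]; c0,r0=int(q[0])-48,int(q[1])-65
    im=cv2.resize(g["color"][r0:r0+130,c0:c0+97],None,fx=fx,fy=fx,interpolation=cv2.INTER_CUBIC)[:,:,::-1].copy()
    for C,rad,col in((O,21,(0,0,255)),(O+55*d,8,(0,0,255)),(rc,26,(255,0,0)),(rc,17.5,(255,0,0))):
        pp=((proj(g,C+rad*(np.cos(th)*y+np.sin(th)*np.cross(y,d)))-[c0,r0])*fx).astype(np.int32); cv2.polylines(im,[pp],True,col,1)
    out.append(im)
cv2.imwrite("pics/h.png",np.hstack(out))
```

```text
[-180.    25.  -156.7]
at [518.1 169.1 200.7] [-180.    24.9 -156.7] q [  15.    7.  115.    6.   33. -103.] t 16.15 shift [12.   1.  36.6]
rotvec [-0.    -0.001 -0.001]
```

View pics/h.png

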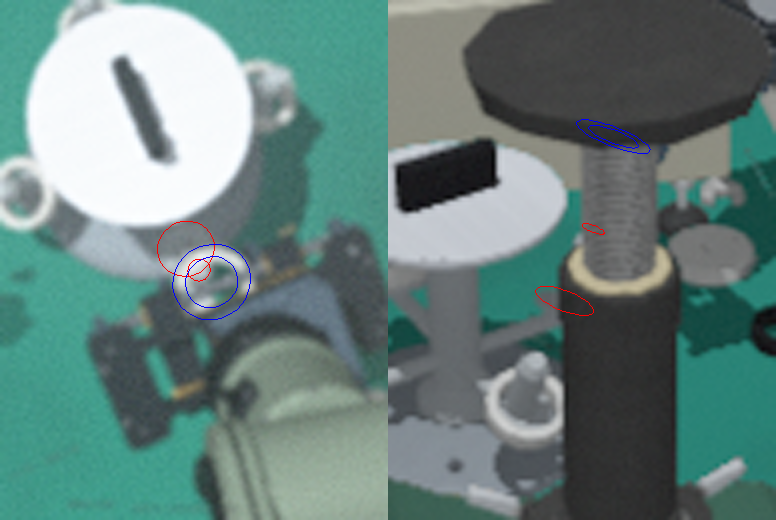

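Run:
```python
from h import *
H=np.radians(203.3); e=np.radians(65); O=np.array([639.6+85*np.cos(H),222.4+85*np.sin(H),70]); d=np.array([np.cos(H)*np.cos(e),np.sin(H)*np.cos(e),np.sin(e)])
y=np.array([np.cos(H-np.pi/2),np.sin(H-np.pi/2),0]); g=np.load("/tmp/top.npy",allow_pickle=True).item()
th=np.linspace(0,2*np.pi,40)[:,None]
q=proj(g,[O+30*d])[0]; c0,r0=int(q[0])-30,int(q[1])-30; fx=9
im=cv2.resize(g["color"][r0:r0+60,c0:c0+60],None,fx=fx,fy=fx,interpolation=cv2.INTER_CUBIC)[:,:,::-1].copy()
for C,rad in((O,21),(O+55*d,7),(O+45*d,10)):
    pp=((proj(g,C+rad*(np.cos(th)*y+np.sin(th)*np.cross(y,d)))-[c0,r0]+.5)*fx).astype(np.int32); cv2.polylines(im,[pp],True,(0,0,255),1)
cv2.imwrite("pics/p.png",im)
```

```text
(no output)
```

View pics/p.png

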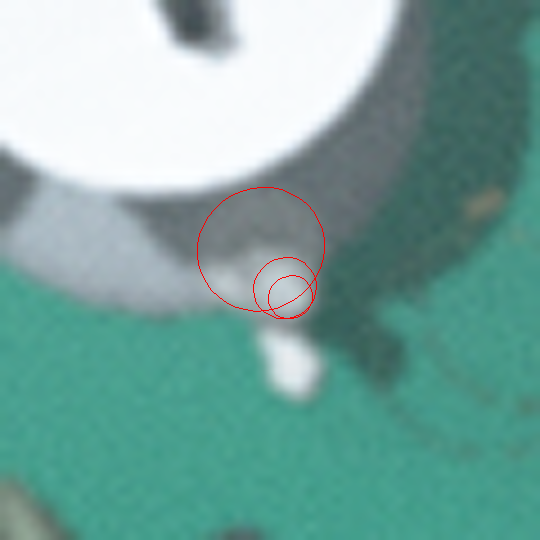

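Request:
servo_tool --steps '[[180, [3, 0.3, 0], [0, 0, 0]], [180, [3, 0.3, 5], [0, 0, 0]], [180, [3, 0.3, 8], [0, 0, 0]], [180, [3, 0.3, 8], [0, 0, 0]], [180, [0, 0, 8], [0, 0, 0]], [180, [0, 0, 6], [0, 0, 0]], [180, [0, 0, 2], [0, 0, 0]], [180, [0, 0, 0], [0, 0, 0]], [180, [0, 0, 0], [0, 0, 0]], [180, [0, 0, 0], [0, 0, 0]]]'

```text
time_s: 17.25
ee_pos: [521.9, 172.3, 162.3]
ee_rot: [-180.0, 25.0, -156.7]
force: [0.1, 0.5, -1.1]
gripper_width: 51.0
gripper_force: 25.0
```

Request:
servo_tool --steps '[[180, [0, 0, 5], [0, 0, 0]], [180, [0, 0, 5], [0, 0, 0]], [180, [0, 0, 5], [0, 0, 0]], [180, [0, 0, 5], [0, 0, 0]], [180, [0, 0, 5], [0, 0, 0]], [180, [0, 0, 5], [0, 0, 0]], [180, [0, 0, 5], [0, 0, 0]], [180, [0, 0, 5], [0, 0, 0]], [180, [0, 0, 5], [0, 0, 0]], [180, [0, 0, 0], [0, 0, 0]]]'

```text
time_s: 18.25
ee_pos: [539.0, 179.8, 120.3]
ee_rot: [180.0, 24.9, -156.7]
force: [-0.5, 0.1, -1.1]
gripper_width: 51.0
gripper_force: 25.0
```

```bash
cat > k.py <<'E'
from h import *
H=np.radians(203.3); e=np.radians(65); O=np.array([639.6+85*np.cos(H),222.4+85*np.sin(H),70]); d=np.array([np.cos(H)*np.cos(e),np.sin(H)*np.cos(e),np.sin(e)])
delta(O+(9+17)*d,[-180,25,-156.7]); print(state()["force"])
E
python3 k.py
```

```text
at [539.  179.8 120.3] [ 180.    24.9 -156.7] q [  15.   15.  119.    9.   22. -105.] t 18.25 shift [-0.8 -0.6 29.8]
rotvec [ 0.    -0.001 -0.001]
[-0.54266949  0.0918726  -1.13430747]
```

Request:
servo_tool --steps '[[180, [-0.4, -0.3, 4], [0, 0, 0]], [180, [-0.4, -0.3, 4], [0, 0, 0]], [180, [0, 0, 4], [0, 0, 0]], [180, [0, 0, 4], [0, 0, 0]], [180, [0, 0, 4], [0, 0, 0]], [180, [0, 0, 4], [0, 0, 0]], [180, [0, 0, 2], [0, 0, 0]], [180, [0, 0, 1], [0, 0, 0]], [180, [0, 0, 0], [0, 0, 0]], [180, [0, 0, 0], [0, 0, 0]]]'

```text
time_s: 19.25
ee_pos: [550.5, 184.1, 97.0]
ee_rot: [180.0, 25.0, -156.7]
force: [0.5, 0.5, -1.9]
gripper_width: 51.0
gripper_force: 25.0
```

```bash
python3 k.py
```

```text
at [550.5 184.1  97. ] [ 180.    25.  -156.7] q [  16.   18.  119.   10.   19. -107.] t 19.25 shift [ 0.6 -0.   3.6]
rotvec [-0. -0. -0.]
[ 0.46846263  0.46829968 -1.91272465]
```

Request:
servo_tool --steps '[[180, [0, 0, 1], [0, 0, 0]], [180, [0, 0, 1], [0, 0, 0]], [180, [0, 0, 1], [0, 0, 0]], [180, [0, 0, 0.6], [0, 0, 0]], [180, [0, 0, 0.5], [0, 0, 0]], [180, [0, 0, 0.5], [0, 0, 0]], [180, [0, 0, 0], [0, 0, 0]], [180, [0, 0, 0], [0, 0, 0]], [180, [0, 0, 0], [0, 0, 0]], [180, [0, 0, 0], [0, 0, 0]]]'

```text
time_s: 20.25
ee_pos: [552.3, 184.8, 92.8]
ee_rot: [180.0, 25.0, -156.7]
force: [-0.5, -0.1, -1.4]
gripper_width: 50.8
gripper_force: 25.0
```

Request:
servo_tool --steps '[[180, [0, 0, 0.5], [0, 0, 0]], [180, [0, 0, 0], [0, 0, 0]], [180, [0, 0, 0.5], [0, 0, 0]], [180, [0, 0, 0], [0, 0, 0]], [180, [0, 0, 0.5], [0, 0, 0]], [180, [0, 0, 0], [0, 0, 0]], [180, [0, 0, 0.3], [0, 0, 0]], [180, [0, 0, 0], [0, 0, 0]], [180, [0, 0, 0], [0, 0, 0]], [180, [0, 0, 0], [0, 0, 0]]]'

```text
time_s: 21.25
ee_pos: [552.6, 185.0, 92.1]
ee_rot: [180.0, 25.0, -156.7]
force: [-7.3, -4.1, 11.2]
gripper_width: 51.1
gripper_force: 25.0
```

Request:
servo_tool --steps '[[180, [0, 0, -0.6], [0, 0, 0]], [180, [0, 0, 0], [0, 0, 0]], [115, [0, 0, 0], [0, 0, 0]], [105, [0, 0, 0], [0, 0, 0]], [95, [0, 0, 0], [0, 0, 0]], [80, [0, 0, 0], [0, 0, 0]], [60, [0, 0, 0], [0, 0, 0]], [60, [0, 0, 0], [0, 0, 0]], [60, [0, 0, 0], [0, 0, 0]], [60, [0, 0, 0], [0, 0, 0]]]'

```text
time_s: 22.25
ee_pos: [552.8, 185.0, 91.6]
ee_rot: [180.0, 25.0, -156.7]
force: [0.3, -0.3, -0.6]
gripper_width: 70.0
gripper_force: 0.0
```

Request:
servo_tool --steps '[[60, [0, 0, -4], [0, 0, 0]], [60, [0, 0, -8], [0, 0, 0]], [60, [0, 0, -15], [0, 0, 0]], [60, [0, 0, -20], [0, 0, 0]], [60, [0, 0, -25], [0, 0, 0]], [60, [0, 0, -25], [0, 0, 0]], [60, [0, 0, -25], [0, 0, 0]], [60, [0, 0, -20], [0, 0, 0]], [60, [0, 0, -10], [0, 0, 0]], [60, [0, 0, 0], [0, 0, 0]]]'

```text
time_s: 23.25
ee_pos: [494.0, 159.6, 231.3]
ee_rot: [-180.0, 25.2, -156.7]
force: [0.6, 1.5, -0.3]
gripper_width: 69.5
gripper_force: 0.0
```

Request:
servo_tool --steps '[[60, [10, 0, -10], [0, 0, 0]], [60, [15, 0, 0], [0, 0, 0]], [60, [20, 0, 0], [0, 0, 0]], [60, [20, 0, 0], [0, 0, 0]], [60, [20, 0, 0], [0, 0, 0]], [60, [15, 0, 0], [0, 0, 0]], [60, [10, 0, 0], [0, 0, 0]], [60, [0, 0, 0], [0, 0, 0]], [60, [0, 0, 0], [0, 0, 0]], [60, [0, 0, 0], [0, 0, 0]]]'

```text
time_s: 24.25
ee_pos: [399.2, 118.8, 192.5]
ee_rot: [-180.0, 25.0, -156.7]
force: [-0.8, -0.3, 0.2]
gripper_width: 69.5
gripper_force: 0.0
```

Run:
```python
from h import *
print(state()["ee_pos"],state()["time_s"])
t=cams.grab_frame("top");f=cams.grab_frame("side")
a=cv2.resize(t["color"][150:240,230:310],None,fx=5,fy=5,interpolation=cv2.INTER_CUBIC)
b=cv2.resize(f["color"][200:290,210:290],None,fx=5,fy=5,interpolation=cv2.INTER_CUBIC)
cv2.imwrite("pics/end.png",np.hstack([a,b])[:,:,::-1])
```

```text
[399.22530654 118.80274711 192.53934911] 24.25
```

View pics/end.png

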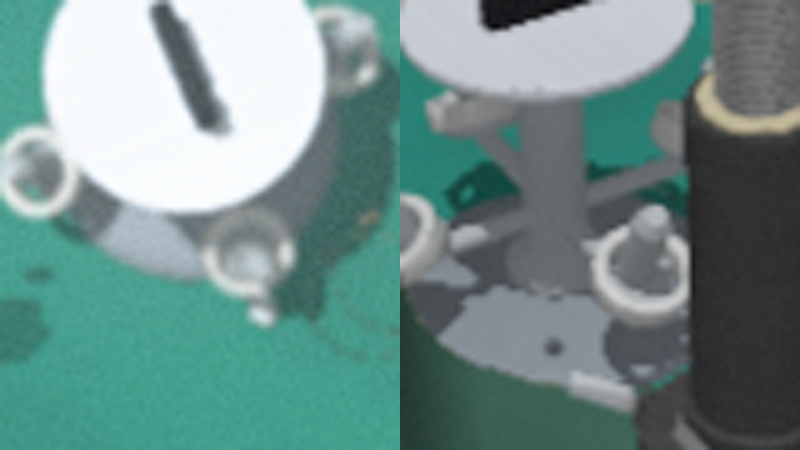

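The top view shows the ring around the peg at (250, 250), lying flat like the fixed rings. The pointer tip shows just beyond it at (263, 312), and the gripper is well clear.

```bash
python3 -c "
from workcell import ticket
print(ticket.job_done())"
```

```text
the job is handed in; nothing more can be done
None
```

I turned the rack so its empty arm stands over the pointer, hung the ring on that arm, let go of it and handed the job in after about 24 s of robot time; the last pictures show it in place, but no verdict came back.

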